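# Straighten the spice row with a straight-edge

## Robot

A 6-joint arm with a two-finger parallel gripper is mounted at the origin on a cart in front of the work surface, level with it; the furniture and walls round the work are solid. World frame = base frame: x ahead of the robot, y to its left, z up, the work surface at z = 0. Lengths are in mm, angles in degrees, forces in N, time in s.
With the tool pointing down it reaches from about 300 to 850 mm from the base axis. Payload 4.2 kg.
Tool frame: the origin (TCP) lies midway between the tips of the shut fingers; the grasp point (between the pads) lies 19 mm behind it; z points along the fingers, y is the line along which they close (so a half turn about z gives the same grasp; the last joint's range is limited). The gripper opens to 91 mm and grips with 3 to 60 N. Pads are 32 mm wide; open, the fingers measure 118 mm over their backs; the gripper's body (76 mm by 178 mm) begins 60 mm behind the grasp point.
Start: joints at [-70.875, 18.312, 89.639, -0, 72.044, -1.146], TCP at [199.221, -539.402, 213.976] pointing down, gripper open.
Joint ranges: [-177.97, 177.97], [-48.28, 115.42], [12.27, 149.76], [-77.06, 257.06], [2.81, 150.46], [-146.56, 146.56]. Speed limits (degrees/s): [147.25, 147.25, 180, 180, 180, 180].

## Interface

Orientations are given as [roll, pitch, yaw] about the fixed x, y, z axes, in that order (R = Rz(yaw) Ry(pitch) Rx(roll)).
In Python, from workcell import env gives the robot as it stands.
- The arm moves only by the shell command python3 -m jog 'ROWS' [FORCE]. ROWS is a JSON object of lists of equal length, an entry for each row: "jaw": the finger opening in mm, from 0 to 91.2; "slide": the shift along the tool's x, y, z in units of 30 mm (1.0 is 30 mm), a list of three; "spin": the turn about the tool's z in units of 8 degrees (1.0 is 8 degrees). In form: {"jaw": [jaw, ...], "slide": [[dx, dy, dz], ...], "spin": [spin, ...]}. A call has 1 to 10 rows; each row shifts and turns the commanded pose from where the row before left it, along the tool's axes as they then stand; what a row does not reach is not made up. A row lasts 1/10 s, in which the tool goes at most 50 mm and 8.59 degrees, less where a joint would pass 70% of its speed; a pose out of reach is approached as far as the arm can. A call is refused whole if a number of a shift passes 1 or a number of a turn 1, either way. A call with a gripper value outside its range is refused whole. The fingers move at their own pace and stop on an object; FORCE is the grip in N (left out, the last holds). Time passes only in rows, so rows that do not move let the fingers close. It gives the time, the measured TCP pose, the force, the opening and the grip force at its end, in the units of the state.
- env.state(): the state, without advancing time (a new reading comes with each control period).
- env.grab_frame(name): name is "side" or "top"; returns the picture (480x640x3 uint8, red, green, blue); there is no depth.
- env.camera_model(name): a dict with "fx", "fy", "cx", "cy" (pixels), "D" ([k1, k2, p1, p2, k3] as OpenCV has them; the pictures are not rectified), "camera_from_world" (4x4, takes a point from world to camera coordinates). Camera axes: x right, y up, looking along -z (the intrinsics and any distortion apply to the point x, -y, -z); pixel columns grow to the right and rows downward; lengths in mm; the calibration is good to about 2 mm. A picture is of the moment at which its call begins. camera_model takes no time and is no camera call.
- env.job_done(): hands the job in; it is judged then, once.
The state is a dict: "time_s": time; "qpos": joint angles; "qvel": joint speeds; "effort": joint torques, N m; "ee_pos": TCP position; "ee_rot": TCP orientation; "force": force on the tool from outside, world axes, zero at the start; "torque": the same for the moment, N m; "gripper_width": finger opening in mm; "gripper_force": force on a finger pad.
Only numpy, scipy, OpenCV 4.12 (cv2) and the standard library are available. Lean on these libraries where they do the work, as an engineer would, in place of code of your own. Each camera call takes 0.05 s, during which the arm holds its last target. There are 200 camera calls.

## Task

The three spice jars stand in a ragged row in front of a low wooden fence board, which someone has set a little further forward or back. Pick up the T-shaped wooden bar by its handle and, with its long straight edge, slide all three jars together back until they meet the board, then bear on the row firmly but gently, so that all three are held tight and straight between edge and board; touch the jars with the bar only, keep them upright, and do not force the board. Then draw the bar back, lay it down flat on the worktop clear of the jars and let go; leave everything else where it stands.

Things in the scene. Friction and masses are not known exactly. Their poses are not given: they have to be found in the camera images.
- fence: Fixed base carrying a stiff low board of pale wood, 260 long, 14 thick, 46 high, square to it. The board's depth d on the base, 0 to 20, differs each time, is not in this pose and must be felt. Origin on the worktop, mid-length; +x points back, away from the jars; the board's front face is at x = d; y runs along it. Seat the row with 10 to 15 N in all; never more than 30 N on the fence.
- bar: T-shaped brown wooden bar, lying flat, 0.16 kg. Origin on the underside below the handle's middle; z up, +x towards the blade. Handle: x -56 to +59, 18 wide (y), 32 high: grip it across y at the origin. Blade across its end: 220 long (y, centred), 12 thick (x), 36 high; its front face, the straight edge, is at x = +70.
- bar_edge (a point): Middle of the bar's straight edge (front face of the blade), 18 above its underside; axes as the bar's.
- spice_a: Round spice jar with a black cap, brown contents, 41 diameter, 105 high, 0.11 kg; origin in the centre of its underside, z up. It stands anywhere in the row of three. At the board its axis is 20.4 in front of the face. Sliding it takes 0.3 to 1.2 N; at the rigid board the force rises steeply. Pushed high up it tips: push low.
- spice_b: Round spice jar with a black cap, brown contents, 41 diameter, 105 high, 0.11 kg; origin in the centre of its underside, z up. It stands anywhere in the row of three. At the board its axis is 20.4 in front of the face. Sliding it takes 0.3 to 1.2 N; at the rigid board the force rises steeply. Pushed high up it tips: push low.
- spice_c: Round spice jar with a black cap, dark contents, 41 diameter, 105 high, 0.11 kg; origin in the centre of its underside, z up. It stands anywhere in the row of three. At the board its axis is 20.4 in front of the face. Sliding it takes 0.3 to 1.2 N; at the rigid board the force rises steeply. Pushed high up it tips: push low.
- kitchen_timer: Bystander: round kitchen timer, 64 diameter, 43 high; origin in the centre of its underside. It stands to the left or right of the row, the bar lies on the other side.
- salt_shaker: Bystander: salt shaker, 44 diameter, 90 high, near the fence's right-hand end; origin in the centre of its underside.
- mug_b: Bystander: spotted mug, 92 by 127 by 93 high, behind on the right; origin in the centre of its underside.
Mind the look-alikes: they are no part of the job. Leave any yellow look-alike of the spice_c alone.

How it is judged (in metres and radians):
On the way, in this order (a step that is already met when the one before it is completed fails the run):
1. the bar is lifted by the gripper (contact force between the fingers and bar above 2 N and height (world z) of bar above 0.001 m), for 0.1 s.
2. the bar's edge bears on all three jars at once and all three on the fence board (each 0.5 N or more), with 5 N or more on the fence in all (contact force between each of bar, fence and spice_a above 0.5 N and contact force between each of bar, fence and spice_b above 0.5 N and contact force between each of bar, fence and spice_c above 0.5 N and contact force between fence and anything else above 5 N), for 0.2 s.
At the end, for the whole second after the job is handed in: Jars upright (0.05 rad), at rest, within the board's length, in line along the fence (x in its frame agreeing within 2.5 mm, none forward of -23.5 mm); bar flat on the worktop, at rest, touching no jar, the middle of its edge over 45 mm from every jar's axis (((x of spice_a in the frame of fence between -0.0235 and -0.0195 m and x of spice_b in the frame of fence between -0.0235 and -0.0195 m and x of spice_c in the frame of fence between -0.0235 and -0.0195 m) or (x of spice_a in the frame of fence between -0.022 and -0.018 m and x of spice_b in the frame of fence between -0.022 and -0.018 m and x of spice_c in the frame of fence between -0.022 and -0.018 m) or (x of spice_a in the frame of fence between -0.0205 and -0.0165 m and x of spice_b in the frame of fence between -0.0205 and -0.0165 m and x of spice_c in the frame of fence between -0.0205 and -0.0165 m) or (x of spice_a in the frame of fence between -0.019 and -0.015 m and x of spice_b in the frame of fence between -0.019 and -0.015 m and x of spice_c in the frame of fence between -0.019 and -0.015 m) or (x of spice_a in the frame of fence between -0.0175 and -0.0135 m and x of spice_b in the frame of fence between -0.0175 and -0.0135 m and x of spice_c in the frame of fence between -0.0175 and -0.0135 m) or (x of spice_a in the frame of fence between -0.016 and -0.012 m and x of spice_b in the frame of fence between -0.016 and -0.012 m and x of spice_c in the frame of fence between -0.016 and -0.012 m) or (x of spice_a in the frame of fence between -0.0145 and -0.0105 m and x of spice_b in the frame of fence between -0.0145 and -0.0105 m and x of spice_c in the frame of fence between -0.0145 and -0.0105 m) or (x of spice_a in the frame of fence between -0.013 and -0.009 m and x of spice_b in the frame of fence between -0.013 and -0.009 m and x of spice_c in the frame of fence between -0.013 and -0.009 m) or (x of spice_a in the frame of fence between -0.0115 and -0.0075 m and x of spice_b in the frame of fence between -0.0115 and -0.0075 m and x of spice_c in the frame of fence between -0.0115 and -0.0075 m) or (x of spice_a in the frame of fence between -0.01 and -0.006 m and x of spice_b in the frame of fence between -0.01 and -0.006 m and x of spice_c in the frame of fence between -0.01 and -0.006 m) or (x of spice_a in the frame of fence between -0.0085 and -0.0045 m and x of spice_b in the frame of fence between -0.0085 and -0.0045 m and x of spice_c in the frame of fence between -0.0085 and -0.0045 m) or (x of spice_a in the frame of fence between -0.007 and -0.003 m and x of spice_b in the frame of fence between -0.007 and -0.003 m and x of spice_c in the frame of fence between -0.007 and -0.003 m) or (x of spice_a in the frame of fence between -0.0055 and -0.0015 m and x of spice_b in the frame of fence between -0.0055 and -0.0015 m and x of spice_c in the frame of fence between -0.0055 and -0.0015 m) or (x of spice_a in the frame of fence between -0.004 and 0 m and x of spice_b in the frame of fence between -0.004 and 0 m and x of spice_c in the frame of fence between -0.004 and 0 m) or (x of spice_a in the frame of fence between -0.0025 and 0.0015 m and x of spice_b in the frame of fence between -0.0025 and 0.0015 m and x of spice_c in the frame of fence between -0.0025 and 0.0015 m) or (x of spice_a in the frame of fence between -0.001 and 0.003 m and x of spice_b in the frame of fence between -0.001 and 0.003 m and x of spice_c in the frame of fence between -0.001 and 0.003 m)) and angle between each of spice_a, spice_b, spice_c's own z axis and vertical below 0.05 rad and y of spice_a in the frame of fence between -0.125 and 0.125 m and y of spice_b in the frame of fence between -0.125 and 0.125 m and y of spice_c in the frame of fence between -0.125 and 0.125 m and linear speed of each of spice_a, spice_b, spice_c, bar below 0.01 m/s and horizontal distance between bar_edge and spice_a above 0.045 m and horizontal distance between bar_edge and spice_b above 0.045 m and horizontal distance between bar_edge and spice_c above 0.045 m and contact force between bar and spice_a below 0.1 N and contact force between bar and spice_b below 0.1 N and contact force between bar and spice_c below 0.1 N and height (world z) of bar below 0.006 m and angle between bar's own z axis and vertical below 0.06 rad).
It fails at once if a jar tips by more than 0.3 rad (angle between any of spice_a, spice_b, spice_c's own z axis and vertical above 0.3 rad).
It fails at once if the fingers or the arm touch a jar (over 0.5 N) (contact force between any of the fingers, the arm and spice_a above 0.5 N or contact force between any of the fingers, the arm and spice_b above 0.5 N or contact force between any of the fingers, the arm and spice_c above 0.5 N).
It fails at once if the fence bears more than 30 N (contact force between fence and anything else above 30 N).
It fails at once if a bystander is moved by more than 15 mm (distance of any of kitchen_timer, salt_shaker, mug_b from where it was at the start of the episode above 0.015 m).
It also fails if it takes over 64 s, if anything falls off the work surface, if the arm or the gripper's body presses on something with over 40 N, if the wrist force passes 120 N, or if a joint passes its speed limit or range.

## Working session

There is one attempt and no reset: what is moved stays moved. The work goes in short steps, Python scripts to look and compute and a shell command to move; the robot and the scene stay as the last step left them, time stands still between calls to the robot, and variables do not carry over. Pictures are saved under pics/ and viewed, at most 10 in all, crops included, and the job is handed in when it is done.

```bash
ls; mkdir -p pics
python3 - <<'E'
from workcell import env
import cv2,json
for n in("top","side"):
    cv2.imwrite(f"pics/{n}0.png",cv2.cvtColor(env.grab_frame(n),cv2.COLOR_RGB2BGR)); print(n,env.camera_model(n))
print(env.state())
E
```

```text
pics
top {'fx': 583.1929338580388, 'fy': 583.1929338580388, 'cx': 323.5958397284955, 'cy': 253.15549855942305, 'D': array([-0.08702409,  0.        ,  0.        ,  0.        ,  0.        ]), 'camera_from_world': array([[-1.90538114e-02, -9.99784743e-01,  8.21090450e-03,
         8.34744400e+01],
       [ 9.80169190e-01, -1.70585777e-02,  1.97426859e-01,
        -5.39047309e+02],
       [-1.97244296e-01,  1.18098097e-02,  9.80283233e-01,
        -1.33732155e+03],
       [ 0.00000000e+00,  0.00000000e+00,  0.00000000e+00,
         1.00000000e+00]])}
side {'fx': 622.0586374837421, 'fy': 622.0586374837421, 'cx': 310.61829374698004, 'cy': 247.08344084491094, 'D': array([-0.2192981,  0.       ,  0.       ,  0.       ,  0.       ]), 'camera_from_world': array([[ 9.67279793e-01, -2.53660319e-01,  5.12294061e-03,
        -5.23505566e+02],
       [ 1.11177978e-01,  4.41930808e-01,  8.90132922e-01,
        -1.33103435e+02],
       [-2.28055386e-01, -8.60438030e-01,  4.55672182e-01,
        -1.39626045e+03],
       [ 0.00000000e+00,  0.00000000e+00,  0.00000000e+00,
         1.00000000e+00]])}
{'time_s': 0.1, 'qpos': array([-7.08725623e+01,  1.83467444e+01,  8.96975944e+01, -4.57151213e-04,
        7.20440278e+01, -1.14599762e+00]), 'qvel': array([ 0.01768971,  0.03242383, -0.21286484,  0.02369359, -0.06526161,
        0.015044  ]), 'effort': array([ 1.60399886e-04, -4.13333845e+01, -2.32508433e+01,  7.27462582e-02,
        4.21212043e-02, -4.38673669e-05]), 'ee_pos': array([ 199.09175081, -538.96499344,  213.22906569]), 'ee_rot': array([-1.79911642e+02, -1.33276029e-03,  2.02735755e+01]), 'force': array([ 0.18161265, -0.74530509,  0.33852958]), 'torque': array([ 0.01060807, -0.03867149, -0.00258698]), 'gripper_force': 0.0, 'gripper_width': 91.26739079048131}
```

View pics/top0.png

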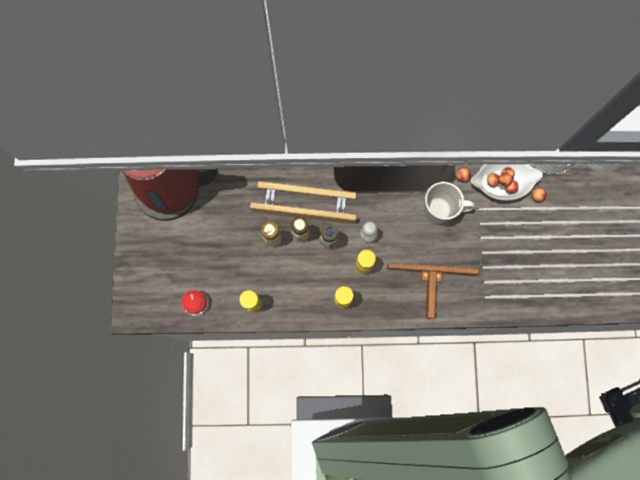

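View pics/side0.png

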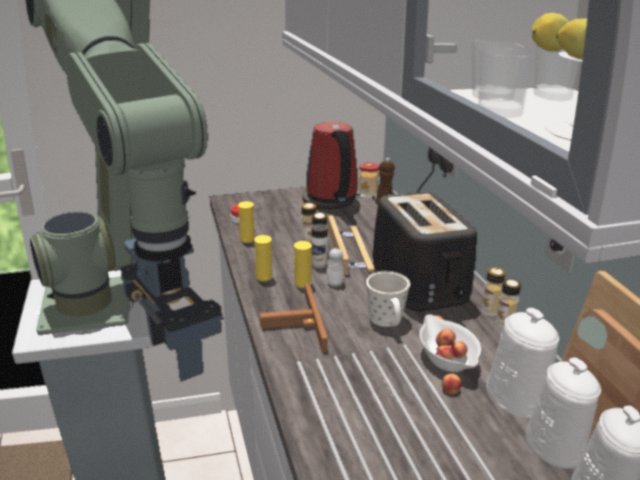

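The top view shows the bar with its blade from (388,266) to (477,271) and its handle end at (432,317). The jars are at (271,231), (301,227) and (330,234), the fence boards at rows 185–215, yellow look-alikes at (366,261), (344,297) and (250,300), and the timer is the red one at (194,302). I'll zoom in.

Run:
```python
import cv2
a=cv2.imread("pics/top0.png")[170:330,180:490]; b=cv2.imread("pics/side0.png")[190:360,220:420]
cv2.imwrite("pics/topz.png",cv2.resize(a,(775,400),interpolation=cv2.INTER_CUBIC))
cv2.imwrite("pics/sidez.png",cv2.resize(b,(700,595),interpolation=cv2.INTER_CUBIC))
```

```text
(no output)
```

View pics/topz.png

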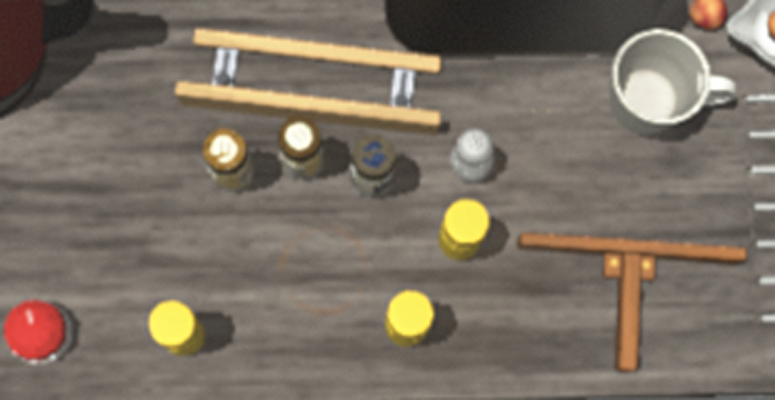

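View pics/sidez.png

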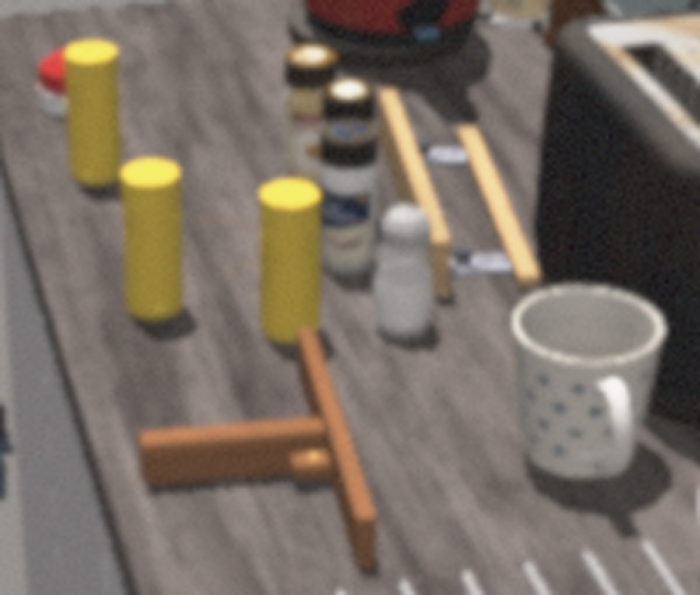

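The zooms show the fence as a front board (about 177–440 in topz) with a rear rail. Three jars stand in front of it, with the dark one (spice_c) on the right. The bar's handle ends at topz (627,369) and its blade runs (520,240) to (745,255).

```bash
cat > h.py <<'E'
from workcell import env
import numpy as np, cv2
def ray(n,uv):
    m=env.camera_model(n);K=np.array([[m['fx'],0,m['cx']],[0,m['fy'],m['cy']],[0,0,1]])
    p=cv2.undistortPoints(np.array([[uv]],float),K,m['D'])[0,0]
    T=m['camera_from_world'];R=T[:3,:3];c=-R.T@T[:3,3]
    d=R.T@np.array([p[0],-p[1],-1]);return c,d/np.linalg.norm(d)
def plane(n,uv,z):
    c,d=ray(n,uv);return c+d*(z-c[2])/d[2]
def tri(a,b):
    c1,d1=ray("top",a);c2,d2=ray("side",b)
    t=np.linalg.lstsq(np.c_[d1,-d2],c2-c1,rcond=None)[0]
    p,q=c1+t[0]*d1,c2+t[1]*d2;return (p+q)/2,np.linalg.norm(p-q)
def proj(n,P):
    m=env.camera_model(n);K=np.array([[m['fx'],0,m['cx']],[0,m['fy'],m['cy']],[0,0,1]])
    T=m['camera_from_world'];p=(np.atleast_2d(P)@T[:3,:3].T+T[:3,3])*[1,-1,-1]
    return cv2.projectPoints(p,np.zeros(3),np.zeros(3),K,m['D'])[0][:,0]
tz=lambda u,v:(180+(u+.5)/2.5-.5,170+(v+.5)/2.5-.5)
sz=lambda u,v:(220+(u+.5)/3.5-.5,190+(v+.5)/3.5-.5)
E
cat > m.py <<'E'
from h import *
np.set_printoptions(precision=1,suppress=True)
pairs={'handle_end_top':((627,364),(143,438)),'bladeL_top':((520,236),(306,331)),'bladeR_top':((745,252),(366,522)),
'jarL':((226,148),(312,53)),'jarM':((299,132),(350,90)),'jarR':((374,150),(349,143)),
'boardL':((177,92),(383,92)),'boardR':((440,122),(440,240)),'yel_R':((466,220),(291,193)),'salt':((474,141),(405,215))}
for k,(a,b) in pairs.items():
    P,e=tri(tz(*a),sz(*b));print(k,P,e)
for k,a,z in [('handleend',(627,370),32),('bladeL front',(521,234),36),('bladeR front',(746,248),36),('bladeL back',(520,246),36),('bladeR back',(745,260),36),('hL',(619,320),32),('hR',(638,320),32),
 ('jL',(226,148),105),('jM',(299,132),105),('jR',(374,150),105),('bLf',(177,95),46),('bRf',(440,127),46),('bLb',(178,83),46),('bRb',(440,113),46),('yR',(466,220),105),('yM',(410,315),105),('yL',(173,324),105),('salt',(475,138),90),('railL',(195,32),46),('railR',(440,62),46)]:
    print(k,plane("top",tz(*a),z))
E
python3 m.py
```

```text
handle_end_top [ 386.8 -178.9   28.8] 5.497681249261796
bladeL_top [513.4 -81.   30.2] 4.022102755000751
bladeR_top [ 493.  -299.6   31.5] 4.820109287110475
jarL [588.4 197.1 104.8] 2.205440546201405
jarM [601.4 129.7 102.4] 5.513931538194384
jarR [583.4  60.5  94. ] 8.892901027041042
boardL [661.3 250.3  41.2] 2.33397590297218
boardR [626.9  -6.2  43.9] 0.199674743986724
yel_R [517.  -23.  102.7] 2.404020542181893
salt [594.9 -34.5  82.7] 5.794060179404064
handleend [ 383.5 -178.3   32. ]
bladeL front [516.3 -81.6  36. ]
bladeR front [ 498.6 -300.1   36. ]
bladeL back [504.6 -80.2  36. ]
bladeR back [ 486.8 -298.3   36. ]
hL [ 431.6 -173.1   32. ]
hR [ 431.2 -191.4   32. ]
jL [589.5 196.9 105. ]
jM [603.6 129.2 105. ]
jR [585.2  60.  105. ]
bLf [658.1 249.6  46. ]
bRf [621.5  -5.9  46. ]
bLb [670.2 248.7  46. ]
bRb [635.5  -6.3  46. ]
yR [517.8 -23.  105. ]
yM [431.1  30.6 105. ]
yL [426.7 245.1 105. ]
salt [598.9 -35.4  90. ]
railL [722.1 232.3  46. ]
railR [687.2  -7.9  46. ]
```

```bash
cat > ed.py <<'E'
from h import *
def edge(im,cols,r0,r1,z,name="top",rows=False):
    g=im.astype(float); P=[]
    for c in cols:
        s=g[r0:r1,c] if not rows else g[c,r0:r1]
        s=s[:,0]-s[:,2]  # red-blue: wood vs grey
        d=np.abs(np.diff(s)) if False else np.diff(s)
        if rows: d=-d
        i=int(np.argmax(d))
        if 0<i<len(d)-1:
            den=d[i-1]-2*d[i]+d[i+1]; o=.5*(d[i-1]-d[i+1])/den if den else 0
            q=r0+i+.5+o; P.append(plane(name,(c,q) if not rows else (q,c),z)[:2])
    P=np.array(P); 
    for _ in range(3):
        k=0 if not rows else 1
        f=np.polyfit(P[:,1-k],P[:,k],1); r=P[:,k]-np.polyval(f,P[:,1-k]); P=P[np.abs(r)<max(2*r.std(),.3)]
    return f,r.std(),len(P)
E
python3 - <<'E'
from ed import *
im=env.grab_frame("top")
f,s,n=edge(im,range(254,352),198,215,46); print("board back edge x=f(y)",f,"yaw",-np.degrees(np.arctan(f[0])),s,n,np.polyval(f,[60,128,197]))
f,s,n=edge(im,range(262,352),178,198,46); print("rail back edge",f,"yaw",-np.degrees(np.arctan(f[0])),s,n)
f,s,n=edge(im,range(392,475),258,272,36); print("blade front x=f(y)",f,"yaw",-np.degrees(np.arctan(f[0])),s,n)
print("mid",np.polyval(f,-190))
f,s,n=edge(im,range(283,312),430,442,32,rows=True); print("handle right edge y=f(x)",f,"yaw",np.degrees(np.arctan(f[0])),s,n,np.polyval(f,437))
E
```

```text
board back edge x=f(y) [1.39196940e-01 6.38660546e+02] yaw -7.92447798390824 0.3124271046544959 89 [647.01236262 656.47775455 666.08234342]
rail back edge [1.40122871e-01 6.94438584e+02] yaw -7.976514962137357 0.21441654483741004 79
blade front x=f(y) [8.85558541e-02 5.25555293e+02] yaw -5.0606754025177105 0.24186209660501876 76
mid 508.72968114951675
handle right edge y=f(x) [-9.08496972e-02 -1.52869307e+02] yaw -5.191053774463193 0.3165554231359988 29 -192.57062487497112
```

```bash
python3 -m jog '{"jaw":[60,60,60,60,60,60,60,60,60,60],"slide":[[0,0,0],[0,0,0],[0,0,0],[0,0,0],[0.5,-0.95,0],[0.5,-0.95,0],[0.5,-0.95,0],[0.5,-0.95,0],[0.5,-0.95,0],[0.5,-0.95,0]],"spin":[0.8,0.8,0.8,0.8,0,0,0,0,0,0]}' 45
```

```text
time_s: 1.15
ee_pos: [305.1, -376.2, 213.7]
ee_rot: [-180.0, 0.0, -5.3]
force: [-0.1, -1.6, -0.5]
gripper_width: 59.8
gripper_force: 0.0
```

```bash
python3 -m jog '{"jaw":[60,60,60,60,60,60,60,60],"slide":[[0.5,-0.95,0],[0.5,-0.95,0],[0.5,-0.95,0],[0.5,-0.95,0],[0.5,-0.95,0.5],[0.5,-0.95,0.5],[0,0,0.5],[0,0,0]],"spin":[0,0,0,0,0,0,0,0]}'
```

```text
time_s: 1.95
ee_pos: [409.1, -214.1, 167.1]
ee_rot: [-179.9, 0.3, -5.2]
force: [0.4, -0.1, -0.1]
gripper_width: 60.2
gripper_force: 0.0
```

```bash
python3 -m jog '{"jaw":[60,60,60,60,60,60,60],"slide":[[0.45,-0.55,0],[0.45,-0.55,0.5],[0,0,0.8],[0,0,0.8],[0,0,0.8],[0,0,0.6],[0,0,0]],"spin":[0,0,0,0,0,0,0]}'
python3 - <<'E'
from h import *
cv2.imwrite("pics/g0.png",np.vstack([cv2.resize(cv2.cvtColor(env.grab_frame("side"),cv2.COLOR_RGB2BGR)[220:370,220:400],(720,600))[:300*2]]))
E
```

```text
time_s: 2.65
ee_pos: [438.6, -185.3, 62.5]
ee_rot: [-179.9, 0.2, -5.4]
force: [-0.5, -0.3, -0.0]
gripper_width: 60.0
gripper_force: 0.0
```

View pics/g0.png

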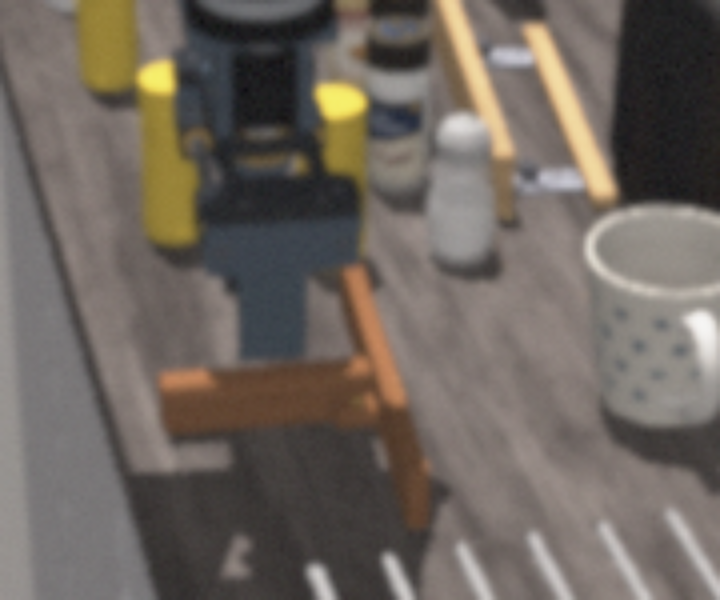

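The fingers are open above the handle, with the near finger at about (272,350), and the blade is ahead of it. I'll go down and grip.

```bash
python3 -m jog '{"jaw":[60,60,60,60,60,60,60],"slide":[[0,0,0.5],[0,0,0.5],[0,0,0.4],[0,0,0.3],[0,0,0.2],[0,0,0],[0,0,0]],"spin":[0,0,0,0,0,0,0]}'; python3 -m jog '{"jaw":[5,5,5,5,5,5,5,5],"slide":[[0,0,0],[0,0,0],[0,0,0],[0,0,0],[0,0,0],[0,0,0],[0,0,0],[0,0,0]],"spin":[0,0,0,0,0,0,0,0]}' 45
```

```text
time_s: 3.4
ee_pos: [440.6, -185.5, 7.5]
ee_rot: [180.0, -0.1, -5.3]
force: [-1.2, -0.1, 0.5]
gripper_width: 60.2
gripper_force: 0.0
time_s: 4.2
ee_pos: [440.2, -185.2, 7.0]
ee_rot: [-180.0, -0.0, -5.3]
force: [-0.9, -0.1, 1.7]
gripper_width: 18.2
gripper_force: 45.0
```

```bash
python3 -m jog '{"jaw":[5,5,5,5,5,5,5,5,5,5],"slide":[[0,0,-0.1],[0,0,-0.2],[0,0,-0.4],[0,0,-0.6],[0,0,-0.8],[0,0,-0.8],[0,0,-0.8],[0,0,-0.5],[0,0,0],[0,0,0]],"spin":[0,0,0,0,0.1,0.1,0.13,0,0,0]}'
python3 - <<'E'
from ed import *
s=env.state();print(s['force'],s['torque'],s['ee_pos'],s['ee_rot'])
im=env.grab_frame("top")
z=36+s['ee_pos'][2]-7
c=proj("top",[s['ee_pos'][0]+68,s['ee_pos'][1]-8,z])[0];print(c)
im2=cv2.cvtColor(im,cv2.COLOR_RGB2BGR)
cv2.imwrite("pics/l.png",cv2.resize(im2[180:340,380:520],None,fx=4,fy=3.75))
E
```

```text
time_s: 5.2
ee_pos: [439.8, -185.1, 132.8]
ee_rot: [180.0, 0.0, -8.0]
force: [0.0, -0.3, -1.3]
gripper_width: 17.8
gripper_force: 45.0
[ 0.00384149 -0.31561282 -1.32924256] [0.06221918 0.09130449 0.04384153] [ 439.79816881 -185.11937984  132.81810041] [ 1.79995279e+02  6.66681302e-03 -7.96719256e+00]
[445.22130108 255.91156462]
```

View pics/l.png

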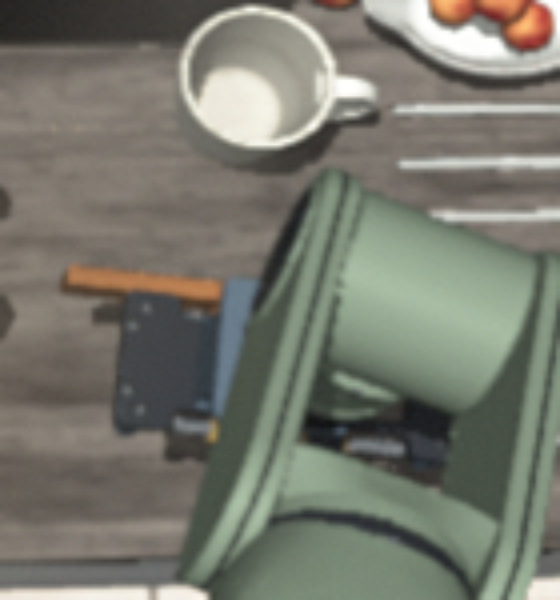

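The bar is held level; the left part of its blade shows at columns 396–434. Next I'll carry it over to the row.

```bash
python3 -m jog '{"jaw":[5,5,5,5,5,5,5,5,5,5],"slide":[[0,-0.5,0],[0,-0.9,0],[0,-0.9,0],[0,-0.9,0],[0,-0.9,0],[0,-0.9,0],[0,-0.9,0],[0,-0.9,0],[0,-0.9,0],[0,-0.9,0]],"spin":[0,0,0,0,0,0,0,0,0,0]}'; python3 -m jog '{"jaw":[5,5,5,5,5,5,5],"slide":[[0,-0.9,0],[0,-0.7,0],[0,-0.5,0],[0,-0.3,0],[0,-0.2,0],[0,0,0],[0,0,0]],"spin":[0,0,0,0,0,0,0]}'
python3 - <<'E'
from ed import *
s=env.state();print(s['force'],s['torque'],s['ee_rot'])
im2=cv2.cvtColor(env.grab_frame("top"),cv2.COLOR_RGB2BGR)
cv2.imwrite("pics/t1.png",cv2.resize(im2[170:330,180:400],None,fx=3.6,fy=3.6))
th=np.radians(-7.95);n=np.array([np.cos(th),np.sin(th)]);t=np.array([-n[1],n[0]]);p=s['ee_pos'][:2];print("s,t",p@n,p@t)
E
```

```text
time_s: 6.25
ee_pos: [475.0, 71.3, 131.5]
ee_rot: [179.9, 0.2, -8.0]
force: [0.1, -0.1, -2.5]
gripper_width: 17.5
gripper_force: 45.0
time_s: 6.95
ee_pos: [486.6, 146.9, 132.8]
ee_rot: [180.0, 0.0, -8.0]
force: [-0.2, -0.6, -1.2]
gripper_width: 17.5
gripper_force: 45.0
[-0.22414535 -0.59305026 -1.23867935] [0.02631263 0.00508292 0.04095435] [ 1.79963734e+02  1.70792534e-02 -7.99201953e+00]
s,t 461.5943843562737 212.7837350149777
```

View pics/t1.png

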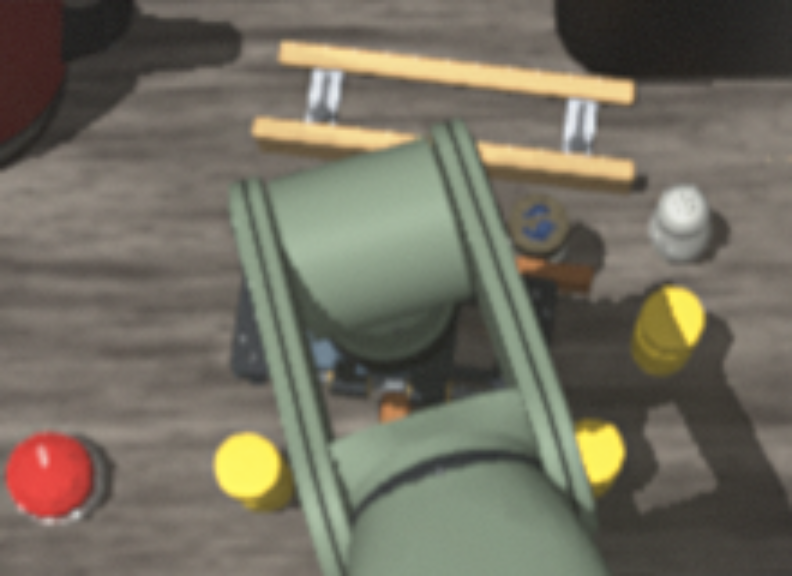

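The bar is above the start position and its right end shows in front of spice_c; the yellow jars are clear. I'll back off a little and go down.

```bash
python3 -m jog '{"jaw":[5,5,5,5,5,5,5,5,5],"slide":[[-0.13,0,0],[0,0,0.4],[0,0,0.7],[0,0,0.7],[0,0,0.7],[0,0,0.7],[0,0,0.4],[0,0,0],[0,0,0]],"spin":[0,0,0,0,0,0,0,0,0]}'; python3 -m jog '{"jaw":[5,5,5,5,5],"slide":[[0,0,0.2],[0,0,0.2],[0,0,0.1],[0,0,0],[0,0,0]],"spin":[0,0,0,0,0]}'
cat > st.py <<'E'
from h import *
s=env.state();th=np.radians(-7.95);n=np.array([np.cos(th),np.sin(th)]);t=np.array([-n[1],n[0]]);p=s['ee_pos'][:2]
np.set_printoptions(precision=3,suppress=True)
print("s,t,z",np.round([p@n,p@t,s['ee_pos'][2]],2),"Fn,Ft,Fz",s['force'][:2]@n,s['force'][:2]@t,s['force'][2],"T",s['torque'],"rot",s['ee_rot'],s['time_s'])
E
python3 st.py
```

```text
time_s: 7.9
ee_pos: [483.2, 148.0, 25.1]
ee_rot: [-180.0, -0.0, -8.0]
force: [-0.2, -0.5, -1.7]
gripper_width: 17.8
gripper_force: 45.0
time_s: 8.4
ee_pos: [482.9, 148.1, 10.0]
ee_rot: [-180.0, -0.0, -8.0]
force: [0.3, 0.3, -1.6]
gripper_width: 17.9
gripper_force: 45.0
s,t,z [457.82 213.46   9.98] Fn,Ft,Fz 0.2823107985975811 0.3770138897772907 -1.5752930123287707 T [0.043 0.05  0.006] rot [-180.      -0.008   -7.965] 8.4
```

```bash
python3 -m jog '{"jaw":[5,5,5,5,5,5,5,5,5,5],"slide":[[0.04,0,0],[0.08,0,0],[0.08,0,0],[0.08,0,0],[0.08,0,0],[0.08,0,0],[0.08,0,0],[0.08,0,0],[0.08,0,0],[0.08,0,0]],"spin":[0,0,0,0,0,0,0,0,0,0]}'; python3 st.py;  python3 -m jog '{"jaw":[5,5,5,5,5],"slide":[[0.08,0,0],[0.08,0,0],[0.08,0,0],[0.08,0,0],[0.08,0,0]],"spin":[0,0,0,0,0]}'; python3 st.py
```

```text
time_s: 9.4
ee_pos: [505.2, 144.8, 9.8]
ee_rot: [180.0, 0.1, -8.0]
force: [-2.0, -0.3, -1.0]
gripper_width: 17.7
gripper_force: 45.0
s,t,z [480.3  213.31   9.84] Fn,Ft,Fz -1.8972473177317084 -0.5259607490914716 -0.9756298537676542 T [ 0.081  0.284 -0.035] rot [179.983   0.054  -7.984] 9.4
time_s: 9.9
ee_pos: [517.2, 143.2, 9.9]
ee_rot: [180.0, 0.0, -8.0]
force: [-1.9, -0.2, -0.9]
gripper_width: 17.8
gripper_force: 45.0
s,t,z [492.45 213.31   9.86] Fn,Ft,Fz -1.822666339638043 -0.4266629522095411 -0.864531343244834 T [-0.013  0.418 -0.006] rot [179.986   0.031  -7.972] 9.9
```

```bash
python3 -m jog '{"jaw":[5,5,5,5,5,5,5,5],"slide":[[0.05,0,0],[0.05,0,0],[0.04,0,0],[0.04,0,0],[0.04,0,0],[0.04,0,0],[0,0,0],[0,0,0]],"spin":[0,0,0,0,0,0,0,0]}'; python3 st.py;  python3 -m jog '{"jaw":[5,5,5,5,5],"slide":[[0.03,0,0],[0.03,0,0],[0.03,0,0],[0,0,0],[0,0,0]],"spin":[0,0,0,0,0]}'; python3 st.py
```

```text
time_s: 10.7
ee_pos: [525.4, 142.1, 10.0]
ee_rot: [-180.0, -0.0, -8.0]
force: [-0.6, -0.2, -2.1]
gripper_width: 17.5
gripper_force: 45.0
s,t,z [500.72 213.44   9.99] Fn,Ft,Fz -0.5869169144928272 -0.3262321635235818 -2.118929670171346 T [ 0.042  0.218 -0.041] rot [-179.994   -0.042   -7.971] 10.7
time_s: 11.2
ee_pos: [527.9, 141.7, 10.0]
ee_rot: [180.0, -0.0, -8.0]
force: [-2.0, -0.5, -0.8]
gripper_width: 17.6
gripper_force: 45.0
s,t,z [503.2  213.39   9.97] Fn,Ft,Fz -1.8667266352505303 -0.8130446850854826 -0.7786067243707955 T [ 0.018  0.291 -0.009] rot [179.998  -0.018  -7.966] 11.2
```

```bash
for i in 1; do python3 -m jog '{"jaw":[5,5,5,5,5],"slide":[[0.03,0,0],[0.03,0,0],[0.03,0,0],[0,0,0],[0,0,0]],"spin":[0,0,0,0,0]}'>/dev/null; python3 st.py; done;  python3 -m jog '{"jaw":[5,5,5,5],"slide":[[0.03,0,0],[0.03,0,0],[0,0,0],[0,0,0]],"spin":[0,0,0,0]}'; python3 st.py
```

```text
s,t,z [505.99 213.4    9.93] Fn,Ft,Fz -1.8454600319260235 0.12175988164192117 -1.162973620996385 T [-0.013  0.293  0.038] rot [-180.      -0.026   -7.971] 11.7
time_s: 12.1
ee_pos: [532.4, 141.1, 9.9]
ee_rot: [180.0, -0.0, -8.0]
force: [-1.9, -0.7, -1.1]
gripper_width: 17.8
gripper_force: 45.0
s,t,z [507.78 213.39   9.89] Fn,Ft,Fz -1.790819940567653 -0.9500746887619838 -1.0804859958697055 T [-0.004  0.344 -0.057] rot [179.998  -0.023  -7.97 ] 12.1
```

```bash
python3 -m jog '{"jaw":[5,5,5],"slide":[[0.03,0,0],[0,0,0],[0,0,0]],"spin":[0,0,0]}' >/dev/null; python3 st.py;python3 -m jog '{"jaw":[5,5,5],"slide":[[0.03,0,0],[0,0,0],[0,0,0]],"spin":[0,0,0]}'>/dev/null; python3 st.py
```

```text
s,t,z [508.41 213.37   9.91] Fn,Ft,Fz -2.1243270803524767 0.5750900090138742 -0.5436689157152733 T [ 0.054  0.391 -0.06 ] rot [179.994   0.005  -7.973] 12.4
s,t,z [508.41 213.32   9.84] Fn,Ft,Fz -5.028399253045086 1.3444885033579872 1.083259702595897 T [ 0.206  0.788 -0.059] rot [179.979   0.107  -7.978] 12.7
```

```bash
python3 -m jog '{"jaw":[5,5,5],"slide":[[0.03,0,0],[0,0,0],[0,0,0]],"spin":[0,0,0]}'>/dev/null; python3 st.py
```

```text
s,t,z [508.39 213.23   9.73] Fn,Ft,Fz -6.672025980561932 0.9320771407847862 1.2730103330020448 T [ 0.308  1.002 -0.058] rot [179.961   0.213  -7.986] 13.0
```

```bash
python3 -m jog '{"jaw":[5,5,5],"slide":[[0.03,0,0],[0,0,0],[0,0,0]],"spin":[0,0,0]}'>/dev/null; python3 st.py
```

```text
s,t,z [508.37 213.15   9.62] Fn,Ft,Fz -9.244260422267638 1.6570709363212803 3.339780472156602 T [ 0.401  1.241 -0.079] rot [179.942   0.316  -7.986] 13.3
```

```bash
python3 -m jog '{"jaw":[5,5,5],"slide":[[0.03,0,0],[0,0,0],[0,0,0]],"spin":[0,0,0]}'>/dev/null; python3 st.py
```

```text
s,t,z [508.39 213.08   9.53] Fn,Ft,Fz -9.904621004030849 1.7363114598416771 4.221173045214136 T [ 0.486  1.461 -0.019] rot [179.924   0.418  -7.993] 13.6
```

```bash
python3 -m jog '{"jaw":[5,5,5],"slide":[[0.03,0,0],[0,0,0],[0,0,0]],"spin":[0.04,0,0]}'>/dev/null; python3 st.py;  python3 -m jog '{"jaw":[5,5,5],"slide":[[0,0,0],[0,0,0],[0,0,0]],"spin":[0.04,0,0]}'>/dev/null; python3 st.py
```

```text
s,t,z [508.35 213.04   9.43] Fn,Ft,Fz -13.401680260344955 2.729295514821485 6.157366632762005 T [0.851 1.774 0.449] rot [179.891   0.512  -8.217] 13.9
s,t,z [508.35 213.05   9.37] Fn,Ft,Fz -13.494948692731809 2.173106469714884 4.044196568237096 T [1.024 1.73  0.855] rot [179.877   0.507  -8.463] 14.2
```

```bash
python3 -m jog '{"jaw":[5,5,5,5],"slide":[[0,0,0],[0,0,0],[0,0,0],[0,0,0]],"spin":[-0.05,0,0,0]}'>/dev/null; python3 st.py
```

```text
s,t,z [508.35 212.98   9.39] Fn,Ft,Fz -13.003972637083693 2.188784458601301 5.215324979199759 T [0.669 1.703 0.288] rot [179.889   0.516  -8.162] 14.6
```

```bash
python3 -m jog '{"jaw":[5,5,5,5],"slide":[[0,0,0],[0,0,0],[0,0,0],[0,0,0]],"spin":[-0.02,0,0,0]}'>/dev/null; python3 st.py; python3 -m jog '{"jaw":[5,5,5,5],"slide":[[0,0,0],[0,0,0],[0,0,0],[0,0,0]],"spin":[0,0,0,0]}'>/dev/null; python3 st.py
```

```text
s,t,z [508.38 212.95   9.4 ] Fn,Ft,Fz -13.238675265232278 1.481942175843137 4.804335005062902 T [0.588 1.725 0.104] rot [179.898   0.517  -8.056] 15.0
s,t,z [508.33 212.94   9.38] Fn,Ft,Fz -12.742577808161773 0.9879754609271195 4.843416055172003 T [0.588 1.766 0.09 ] rot [179.896   0.525  -8.057] 15.4
```

Run:
```python
from h import *
im=cv2.cvtColor(env.grab_frame("side"),cv2.COLOR_RGB2BGR)
cv2.imwrite("pics/s2.png",cv2.resize(im[190:310,220:400],(800,533),interpolation=cv2.INTER_CUBIC))
```

```text
(no output)
```

View pics/s2.png

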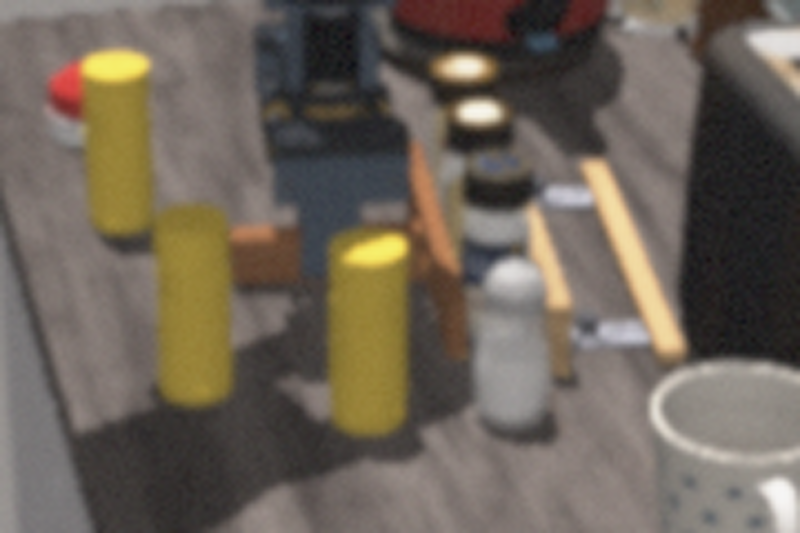

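All three jars stand upright in line between the edge and the board; the caps are at (465,70), (480,112) and (500,175). The row has been held at about 13 N for more than a second, so I'll draw the bar back.

```bash
python3 -m jog '{"jaw":[5,5,5,5,5,5,5,5,5,5],"slide":[[-0.04,0,0],[-0.04,0,0],[-0.04,0,0],[-0.04,0,0],[-0.04,0,0],[-0.04,0,0],[-0.05,0,0],[-0.07,0,0],[-0.1,0,0],[-0.2,0,0]],"spin":[0,0,0,0,0,0,0,0,0,0]}'>/dev/null; python3 st.py; python3 -m jog '{"jaw":[5,5,5,5,5,5,5],"slide":[[-0.3,0,0],[-0.4,0,0],[-0.2,0,0],[-0.1,0,0],[0,0,0],[0,0,0.05],[0,0,0]],"spin":[0,0,0,0,0,0,0]}'; python3 st.py
```

```text
s,t,z [493.34 213.53  10.03] Fn,Ft,Fz -0.6098103351491806 0.6822376867100303 -0.6503506235809862 T [0.006 0.112 0.036] rot [-179.987   -0.05    -8.057] 16.45
time_s: 17.15
ee_pos: [488.6, 147.4, 8.3]
ee_rot: [-180.0, -0.0, -8.1]
force: [-0.6, 0.8, -2.4]
gripper_width: 17.9
gripper_force: 45.0
s,t,z [463.52 213.51   8.33] Fn,Ft,Fz -0.6724959668899885 0.7326834932218967 -2.4461993936484276 T [ 0.067  0.019 -0.01 ] rot [-180.      -0.02    -8.055] 17.15
```

```bash
python3 -m jog '{"jaw":[5,5,5,5],"slide":[[0,0,0.03],[0,0,0],[0,0,0.02],[0,0,0]],"spin":[0,0,0,0]}'>/dev/null; python3 st.py; python3 -m jog '{"jaw":[5,5,5],"slide":[[0,0,0.03],[0,0,0],[0,0,0]],"spin":[0,0,0]}'>/dev/null; python3 st.py
```

```text
s,t,z [463.35 213.47   7.  ] Fn,Ft,Fz 0.23229683075727683 -0.08793354097786302 -0.08559149601638538 T [-0.008  0.039  0.025] rot [179.999  -0.019  -8.052] 17.55
s,t,z [463.35 213.47   6.97] Fn,Ft,Fz -1.646728838283239 -1.0863836288209128 7.243376659732432 T [-0.03   0.465  0.011] rot [-179.994   -0.037   -8.053] 17.85
```

```bash
python3 -m jog '{"jaw":[5,20,24,30,40,50,55,55,55,55],"slide":[[0,0,-0.03],[0,0,0],[0,0,0],[0,0,0],[0,0,0],[0,0,0],[0,0,0],[0,0,0],[0,0,-0.1],[0,0,-0.3]],"spin":[0,0,0,0,0,0,0,0,0,0]}'; python3 -m jog '{"jaw":[55,55,55,55,55,55,55,55,55],"slide":[[0,0,-0.6],[0,0,-0.9],[0,0,-0.9],[0,0,-0.9],[0,0,-0.9],[0,0,-0.9],[0,0,-0.5],[0,0,0],[0,0,0]],"spin":[0,0,0,0,0,0,0,0,0]}'
```

```text
time_s: 18.85
ee_pos: [487.6, 147.2, 18.7]
ee_rot: [180.0, 0.1, -8.0]
force: [-0.1, -0.1, 0.2]
gripper_width: 54.5
gripper_force: 0.0
time_s: 19.75
ee_pos: [487.9, 147.3, 187.0]
ee_rot: [180.0, -0.0, -8.1]
force: [-0.2, -0.5, -1.2]
gripper_width: 55.2
gripper_force: 0.0
```

```bash
python3 -m jog '{"jaw":[55,55,55,55,55,55,55,55,55,55],"slide":[[0,0.5,0],[0,0.9,0],[0,0.9,0],[0,0.9,0],[0,0.9,0],[0,0.9,0],[0,0.9,0],[0,0.9,0],[0,0.5,0],[0,0,0]],"spin":[0,0,0,0,0,0,0,0,0,0]}'
python3 - <<'E'
from h import *
im=cv2.cvtColor(env.grab_frame("top"),cv2.COLOR_RGB2BGR)
im2=cv2.cvtColor(env.grab_frame("side"),cv2.COLOR_RGB2BGR)
cv2.imwrite("pics/f.png",np.hstack([cv2.resize(im[170:330,220:400],None,fx=2.5,fy=2.5,interpolation=2),cv2.resize(im2[190:350,220:350],None,fx=2.5,fy=2.5,interpolation=2)]))
E
```

```text
time_s: 20.75
ee_pos: [456.1, -71.5, 185.8]
ee_rot: [180.0, 0.2, -8.2]
force: [1.1, 0.7, -0.4]
gripper_width: 55.0
gripper_force: 0.0
```

View pics/f.png

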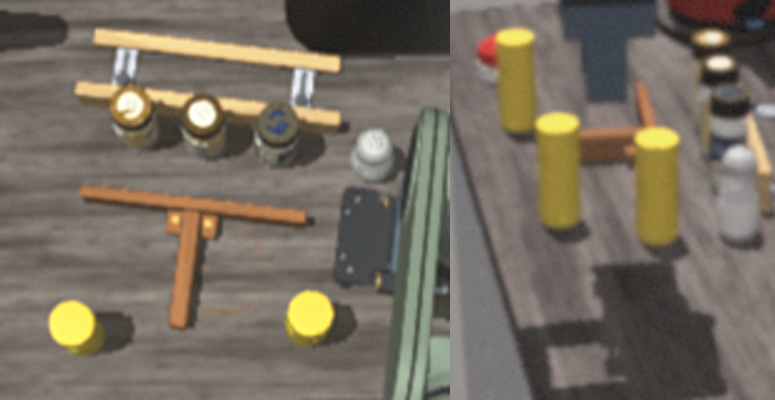

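The jars stand upright in a straight line at the board, with caps at (132,106), (203,112) and (277,122). The bar lies flat and well clear, and the bystanders haven't moved.

```bash
python3 -c "
from workcell import env
print(env.job_done())"
```

```text
the job is handed in; nothing more can be done
None
```

The job is handed in, though the handover gave no verdict: all three jars were pressed against the board at about 13 N and stand upright in line, the bar lies flat and let go about 60 mm from them, and the bystanders look unmoved.

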